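# Unlock the pantry strongbox and hold the key turned

### The job

Take the key with the red bow out of the wooden key rack and push it fully home into the keyway on top of the green strongbox; its pins are sticky, so wiggle the key a little if it catches. Only then turn it a quarter turn clockwise (seen from above) until it stops; the lock springs back, so finish while still gripping the key, holding it fully in and turned. Leave the blue key in the rack, and the jar, the tin and the mug undisturbed.

Things in the scene. Friction and masses are not known exactly. Their poses are not given: they have to be found in the camera images.
- red_key: the key to use, 70 mm tall, 30 to 65 g, the same after half a turn about z. Origin: the tip of its blade; z up along the key. Steel blade 12 wide (key's y) x 5 thick (x) x 28 long, ending in a 45-degree V point; above it a round collar 22 across, 28 to 32 mm from the tip, and a neck 9 x 14; then the bow. It starts upright, blade down in a rack slot, hung by its collar
- red_key_bow (a point): centre of the key's flat red plastic bow, 55 mm above the tip; the bow is 30 wide (key's y) x 9 thick (x) x 30 tall: grip it from above across its 9 mm thickness. Axes as the key's
- blue_key: a spare key of the same shape and size with a blue bow, in the other rack slot; not to be touched. Origin: its blade tip
- rack: fixed light-wood key rack, a block 60 (x) x 130 (y) x 40 mm tall on the counter with two slots for keys at y = +35 and -35 mm; which key is in which slot varies. A key stands 12 mm clear of the counter, its blade width along the rack's y. Origin: centre of the underside
- strongbox: fixed green steel box 170 (x) x 240 (y) x 100 mm tall; the lock is in its flat lid, inside a red ring 49 mm across and 2 mm high, centred 10 mm to +x of the lid's centre. On the lid also lie a steel bolt (7 mm high, on the lock's -x side), two 9 mm keeper posts at the front edge and a handle 7 mm high, 52 mm to +x of the lock. Origin: centre of the underside
- keyway (a point): centre of the keyway's mouth, in the lid's plane, 100 mm up; turns with the brass plug; z up. The slot goes 32 mm down, 13.8 long (y) x 6.8 mm wide (x), long sides bevelled 3 mm at 45 degrees. Blade y goes along slot y, either way round. Sticky sprung pins 10 to 19 mm down resist with some 5 to 15 N. Fully home, the collar rests on the plug, the tip 28 mm below the mouth
- plug (a joint): turn of the lock plug, rad: 0 at rest, grows clockwise seen from above, hard stop at 1.57. A return spring takes about 0.06 N m at 0 and 0.11 N m at the stop. The blade has up to about 0.17 rad of play in the slot, so the key must be turned that much farther than the plug
- jar: loose glass jar, 72 mm diameter, 110 tall; bystander. Origin: centre of its underside
- tin: loose tin can, 72 mm diameter, 95 tall; bystander. Origin: centre of its underside
- mug: loose white mug, 80 mm diameter, 90 tall; bystander. Origin: centre of its underside
Mind the look-alikes: they are no part of the job. Several things have the shape of the rack; the one meant has the colours described above.

How it is judged:
By the outcome, as a careful person would: the job done as asked, in the order asked, and still so for the second after the job is handed in, while the arm keeps its last pose, push and grip.
It also fails if it takes over 51 s, if anything falls off the work surface, if the arm or the gripper's body presses on something with over 40 N, if the wrist force passes 120 N, or if a joint passes its speed limit or range.

### The arm

A 7-joint arm with a two-finger parallel gripper is mounted at the origin on the work surface. World frame = base frame: x ahead of the robot, y to its left, z up, the work surface at z = 0. Lengths are in m, angles in rad, forces in N, time in s.
With the tool pointing down it reaches from about 0.425 to 0.875 m from the base axis. Payload 4.7 kg.
Tool frame: the origin (TCP) lies midway between the tips of the shut fingers; the grasp point (between the pads) lies 19 mm behind it; z points along the fingers, y is the line along which they close (so a half turn about z gives the same grasp; the last joint's range is limited). The gripper opens to 87 mm and grips with 3 to 60 N. Pads are 19 mm wide; open, the fingers measure 117 mm over their backs; the gripper's body (75 mm by 190 mm) begins 51 mm behind the grasp point.
Start: joints at [1.339, 0.321, -0.07, 1.45, 0.023, 1.371, -0.057], TCP at [0.158, -0.63, 0.223] pointing down, gripper open.
Joint ranges: [-2.86, 2.86], [-0.3, 2.09], [-1.38, 1.24], [0.06, 2.45], [-1.56, 4.7], [0.09, 2.05], [-2.69, 2.69]. Speed limits (rad/s): [2.57, 2.57, 3.14, 3.14, 3.14, 3.14, 3.14].

### API

Orientations are given as a rotation vector (axis times angle).
In Python, from bench import ctrl gives the robot as it stands. The module is installed in compiled form; this text tells all that it offers.
- The arm moves only by the shell command python3 -m handwheel 'ROWS' [FORCE]. ROWS is JSON, a list of rows, each a list of 7 numbers: the finger opening in m, from 0 to 0.087, then the shift along the tool's x, y, z in m, then the turn, a rotation vector about the tool's x, y, z in degrees. A call has 1 to 12 rows; each row shifts and turns the commanded pose from where the row before left it, along the tool's axes as they then stand; what a row does not reach is not made up. A row lasts 1/8 s, in which the tool goes at most 62.5 mm and 10.7 degrees, less where a joint would pass 70% of its speed; a pose out of reach is approached as far as the arm can. A call is refused whole if a number of a shift passes 0.0625 or a number of a turn 10.7, either way. A call with a gripper value outside its range is refused whole. The fingers move at their own pace and stop on an object; FORCE is the grip in N (left out, the last holds). Time passes only in rows, so rows that do not move let the fingers close. It gives the time, the measured TCP pose, the force, the opening and the grip force at its end, in the units of the state.
- ctrl.get_state(): the state, without advancing time (a new reading comes with each control period).
- ctrl.get_image(name): name is "side" or "top"; returns (picture, depth): 384x512x3 uint8, blue, green, red; 384x512 float32, m along the optical axis (not along the pixel's ray), 0 where there is no reading.
- ctrl.camera_info(name): a dict with "intrinsics" (3x3 intrinsics, pixels), "D" ([k1, k2, p1, p2, k3] as OpenCV has them; the pictures are not rectified), "R" (3x3) and "t" (3): a world point X has camera coordinates R X + t. Camera axes: x right, y down, z forward; pixel columns grow to the right and rows downward; lengths in m; the calibration is good to about 2 mm. A picture is of the moment at which its call begins. camera_info takes no time and is no camera call.
- ctrl.close_job(): hands the job in; it is judged then, once.
The state is a dict: "time": time; "joint_positions": joint angles; "qd": joint speeds; "joint_torque": joint torques, N m; "position": TCP position; "tool_rot": TCP orientation; "ft_force": force on the tool from outside, world axes, zero at the start; "torque": the same for the moment, N m; "grip_width": opening from 0.0 (shut) to 1.0 (fully open); "grip_force": force on a finger pad.
Only numpy, scipy, OpenCV 4.12 (cv2) and the standard library are available. Lean on these libraries where they do the work, as an engineer would, in place of code of your own. Each camera call takes 0.05 s, during which the arm holds its last target. There are 200 camera calls.

## Working session

There is one attempt and no reset: what is moved stays moved. The work goes in short steps, Python scripts to look and compute and a shell command to move; the robot and the scene stay as the last step left them, time stands still between calls to the robot, and variables do not carry over. Pictures are saved under pics/ and viewed, at most 10 in all, crops included, and the job is handed in when it is done.

```bash
mkdir -p pics && cat > h.py <<'E'
import numpy as np, cv2
from bench import ctrl
def grab(name, fn=None):
    im,d=ctrl.get_image(name)
    if fn: cv2.imwrite('pics/'+fn,im)
    np.savez('%s.npz'%name,im=im,d=d)
    return im,d
def world(name,uv,d):
    c=ctrl.camera_info(name);K=np.array(c['intrinsics'],float);D=np.array(c['D'],float)
    uv=np.atleast_2d(np.array(uv,float));n=cv2.undistortPoints(uv[:,None],K,D)[:,0]
    z=np.array([d[int(round(v)),int(round(u))] for u,v in uv])
    P=np.c_[n*z[:,None],z]
    return (P-np.array(c['t']))@np.array(c['R'])
def cloud(name,im,d):
    v,u=np.mgrid[:d.shape[0],:d.shape[1]]
    return world(name,np.c_[u.ravel(),v.ravel()],d).reshape(d.shape+(3,))
E
python3 - <<'E'
from h import *
for n in('top','side'):
    grab(n,n+'1.png'); c=ctrl.camera_info(n); print(n,np.round(-np.array(c['R']).T@np.array(c['t']),3),np.round(c['R'],2).tolist())
s=ctrl.get_state();print(s)
E
```

```text
top [0.431 0.047 0.971] [[0.02, -1.0, -0.03], [-0.99, -0.01, -0.14], [0.14, 0.03, -0.99]]
side [ 0.159 -0.584  0.532] [[0.84, -0.54, -0.02], [-0.28, -0.41, -0.87], [0.46, 0.74, -0.49]]
{'time': 0.1, 'joint_positions': array([ 1.33908265,  0.32174083, -0.07012656,  1.45149533,  0.02261449,
        1.37080153, -0.05689692]), 'qd': array([-0.00031025, -0.00247631, -0.00023766, -0.00249001, -0.0015819 ,
        0.00013486,  0.00077799]), 'joint_torque': array([-2.09944765e-04, -4.92569840e+01, -4.05855132e-01, -3.13401318e+01,
       -6.41035382e-02,  3.93830391e-02,  7.17072635e-05]), 'position': array([ 0.15803422, -0.63001158,  0.22160539]), 'tool_rot': array([-3.11626119e+00, -3.85064425e-01,  4.61118130e-04]), 'ft_force': array([-0.47194357,  0.08826884, -0.90061727]), 'torque': array([-0.04570358,  0.03571271, -0.02322713]), 'grip_force': 0.0, 'grip_width': 1.0004188451552947}
```

View pics/top1.png

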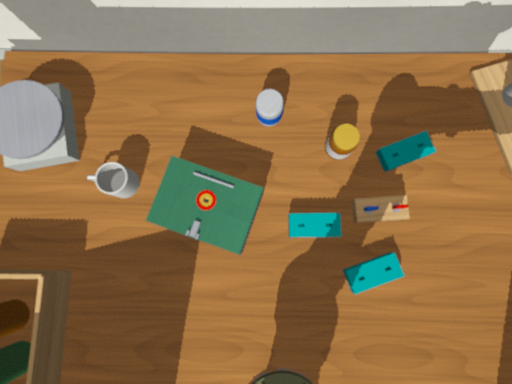

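View pics/side1.png

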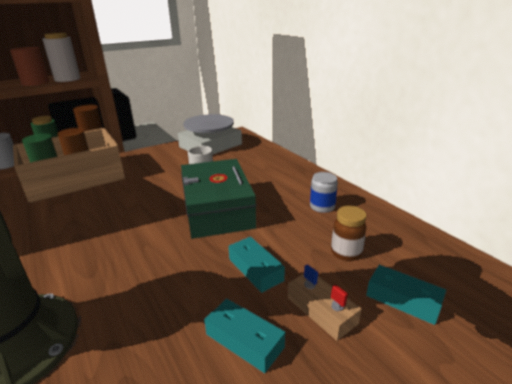

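Top picture: wood rack at about (382,208) with the red bow at (401,207) and the blue one at (371,209). Green box with its ring at (206,200), mug (117,181), tin (269,107), jar (343,138). The teal racks are decoys. Next I measure these.

```bash
cat > meas.py <<'E'
from h import *
def rect(P):
    c,(w,h),a=cv2.minAreaRect((P[:,:2]*1000).astype(np.float32)); return np.round(c,1),np.round((w,h),1),round(a,1)
for n in('top','side'):
    f=np.load(n+'.npz');im,d=f['im'],f['d'];C=cloud(n,im,d);hsv=cv2.cvtColor(im,cv2.COLOR_BGR2HSV).astype(int)
    H,S,V=hsv[...,0],hsv[...,1],hsv[...,2];ok=d>0
    red=((H<6)|(H>174))&(S>170)&(V>110)&ok; blue=(H>105)&(H<130)&(S>120)&ok; Z=C[...,2]
    green=(H>65)&(H<85)&(S>80)&ok&(abs(Z-.1)<.006)
    near=lambda x0,x1,y0,y1:(C[...,0]>x0)&(C[...,0]<x1)&(C[...,1]>y0)&(C[...,1]<y1)
    for nm,m in(('red',red),('blue',blue)):
        k,l,st,ce=cv2.connectedComponentsWithStats(m.astype(np.uint8))
        for i in range(1,k):
            if st[i,4]>=12:
                P=C[l==i]; print(n,nm,st[i].tolist(),'med',np.round(np.median(P,0),4),'z',np.round(np.percentile(P[:,2],[5,50,95]),4),rect(P))
    P=C[green]; print(n,'lid',len(P),rect(P),np.round(np.percentile(P[:,2],[5,50,95]),4))
    rk=ok&(abs(Z-.04)<.006)&(H>5)&(H<25)
    k,l,st,ce=cv2.connectedComponentsWithStats(rk.astype(np.uint8))
    for i in range(1,k):
        if st[i,4]>100: P=C[l==i];print(n,'rack',st[i].tolist(),rect(P),np.median(P[:,2]).round(4))
E
python3 meas.py
python3 - <<'E'
import cv2
a=cv2.imread('pics/top1.png')
x=cv2.resize(a[180:235,345:420],None,fx=6,fy=6,interpolation=cv2.INTER_CUBIC);y=cv2.resize(a[170:225,170:245],None,fx=6,fy=6,interpolation=cv2.INTER_CUBIC)
s=cv2.imread('pics/side1.png');import numpy as np
z=cv2.resize(s[255:340,280:365],(330,330),interpolation=cv2.INTER_CUBIC)
cv2.imwrite('pics/crop1.png',cv2.resize(np.hstack([x,y]),(800,293)))
E
```

```text
top red [196, 190, 20, 20, 121] med [0.5227 0.1931 0.1023] z [0.0996 0.1023 0.105 ] (array([523.3, 193.1]), array([45.6, 45.5]), 19.7)
top red [393, 205, 15, 3, 34] med [ 0.5168 -0.2769  0.0817] z [0.075  0.0817 0.0849] (array([ 516.9, -278.5]), array([ 5.2, 27.5]), 0.6)
top blue [257, 113, 25, 12, 108] med [0.7434 0.0441 0.0424] z [0.0234 0.0424 0.0594] (array([748.6,  43.3]), array([63.5, 20. ]), 89.9)
top blue [365, 207, 13, 4, 39] med [ 0.5108 -0.2068  0.0813] z [0.0678 0.0813 0.0839] (array([ 510.5, -207.4]), array([ 6.5, 27.8]), 3.2)
top lid 6045 (array([326.5, 334.4]), array([274.2, 695.6]), 53.3) [0.0976 0.1001 0.1026]
top rack [354, 195, 56, 27, 1089] (array([ 515.2, -244.3]), array([ 59.7, 131.8]), 5.0) 0.0402
top rack [49, 271, 16, 113, 302] (array([215.4, 555.4]), array([260.9,  10.7]), 1.0) 0.0398
top rack [4, 301, 17, 32, 109] (array([239.6, 666.1]), array([74.8, 29.2]), 20.8) 0.0402
side red [210, 174, 17, 9, 55] med [0.5227 0.1935 0.1016] z [0.0988 0.1016 0.1027] (array([526. , 195.1]), array([50.9, 44.1]), 64.0)
side red [330, 286, 17, 20, 209] med [ 0.5146 -0.2821  
[... 229 characters left out ...]
lue [304, 266, 14, 19, 160] med [ 0.5088 -0.2154  0.072 ] z [0.0572 0.072  0.0822] (array([ 511.2, -212.8]), array([ 9.8, 27.5]), 8.0)
side lid 2163 (array([449.1, 622.3]), array([ 248.4, 1155.8]), 8.1) [0.0978 0.0996 0.1009]
side rack [109, 70, 85, 12, 135] (array([ 956.9, 2084.8]), array([ 37.8, 636.3]), 89.4) 0.0398
side rack [216, 75, 296, 105, 834] (array([1323.5,  788.6]), array([  16.7, 1982.6]), 0.0) 0.0401
side rack [23, 165, 99, 28, 361] (array([201.2, 555.4]), array([289.1,  16.6]), 0.7) 0.0397
side rack [332, 236, 32, 15, 136] (array([ 663.8, -159.9]), array([32.4, 70.9]), 37.4) 0.0401
side rack [288, 275, 74, 53, 1409] (array([ 514.9, -245.6]), array([ 62.5, 130.9]), 5.5) 0.0411
```

View pics/crop1.png

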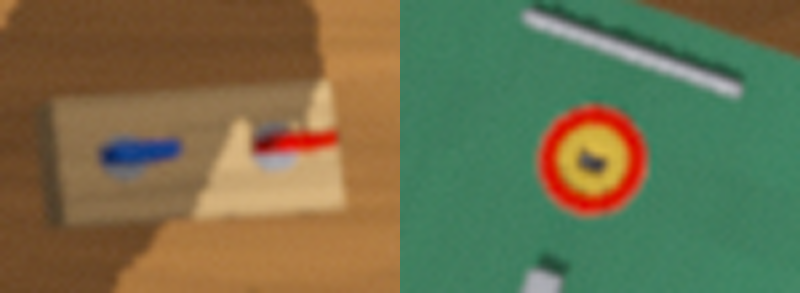

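The crop confirms both bows lie along the rack's length at a yaw of about 5°. The keyway is at the ring's centre. Next I fit the lid's yaw and plan.

```bash
python3 - <<'E'
from h import *
for n in('top','side'):
    f=np.load(n+'.npz');im,d=f['im'],f['d'];C=cloud(n,im,d);hsv=cv2.cvtColor(im,cv2.COLOR_BGR2HSV).astype(int)
    H,S,V=hsv[...,0],hsv[...,1],hsv[...,2]
    near=np.hypot(C[...,0]-.52,C[...,1]-.193)
    m=(near<.2)&(abs(C[...,2]-.102)<.009)&(d>0)
    k,l,st,ce=cv2.connectedComponentsWithStats(m.astype(np.uint8));i=1+np.argmax(st[1:,4])
    P=(C[l==i][:,:2]*1000).astype(np.float32); (c,(w,h),a)=cv2.minAreaRect(P);print(n,'lid',c,w,h,a)
    for lo,nm in((0.103,'raised'),):
        q=C[(l==i)&(C[...,2]>lo)&(S<70)]; 
    # handle: grey points near lid
    g=(near<.1)&(S<60)&(V>110)&(d>0)&(abs(C[...,2]-.105)<.01)
    k,l,st,ce=cv2.connectedComponentsWithStats(g.astype(np.uint8))
    for i in range(1,k):
        if st[i,4]>10:
            Q=(C[l==i][:,:2]*1000).astype(np.float32);print(n,'grey',st[i,4],cv2.minAreaRect(Q))
    r=((H<6)|(H>174))&(S>170)&(V>110)&(near<.04)
    pts=C[r];print(n,'ringfit',cv2.minEnclosingCircle((pts[:,:2]*1000).astype(np.float32)))
    A=np.c_[2*pts[:,:2],np.ones(len(pts))];s=np.linalg.lstsq(A,(pts[:,:2]**2).sum(1),rcond=None)[0];print(s[:2])
s=ctrl.get_state()
R=cv2.Rodrigues(s['tool_rot'])[0];print(R.round(3))
E
```

```text
top lid (514.626953125, 196.45822143554688) 240.21995544433594 169.8795623779297 71.17076873779297
top grey 137 ((571.9387817382812, 177.0808563232422), (104.50688171386719, 7.4309844970703125), 71.6519775390625)
top grey 162 ((453.5628967285156, 218.3552703857422), (33.56596755981445, 39.864681243896484), 71.06656646728516)
top ringfit ((523.5562133789062, 192.93092346191406), 23.757789611816406)
[0.52344548 0.19318416]
side lid (514.49267578125, 195.37631225585938) 244.92649841308594 170.48585510253906 71.33646392822266
side grey 27 ((571.8362426757812, 174.15052795410156), (96.86087036132812, 4.163022041320801), 70.97982788085938)
side ringfit ((525.8383178710938, 195.75376892089844), 26.53481674194336)
[0.5255429  0.19470274]
[[ 0.97   0.243 -0.   ]
 [ 0.243 -0.97   0.002]
 [-0.    -0.002 -1.   ]]
```

```bash
cat > go.py <<'E'
import sys
from h import *
from scipy.spatial.transform import Rotation as Ro
# go.py x y z(mm) toolx_yaw(deg): remaining shift & turn in current tool axes
x,y,z,a=map(float,sys.argv[1:5]);s=ctrl.get_state();R=Ro.from_rotvec(s['tool_rot'])
a=np.radians(a);X=np.array([np.cos(a),np.sin(a),0]);Z=np.array([0,0,-1.]);T=Ro.from_matrix(np.c_[X,np.cross(Z,X),Z])
sh=R.inv().apply(np.array([x,y,z])/1000-s['position'])
print('t',s['time'],'pos',(s['position']*1000).round(1),'q',np.degrees(s['joint_positions']).round(0),'F',s['ft_force'].round(1),'w',round(s['grip_width']*87,1))
print('shift mm',(sh*1000).round(2),'turn deg',np.degrees((R.inv()*T).as_rotvec()).round(2))
E
python3 go.py 517.5 -279 150 95
```

```text
t 0.1 pos [ 158.  -630.   221.6] q [77. 18. -4. 83.  1. 79. -3.] F [-0.5  0.1 -0.9] w 87.0
shift mm [ 434.1  -252.84   71.98] turn deg [-8.000e-02 -6.000e-02 -8.091e+01]
```

```bash
python3 -m handwheel '[[0.087,0.020,-0.012,0.002,0,0,0],[0.087,0.0434,-0.0253,0.007,0,0,0],[0.087,0.0434,-0.0253,0.007,0,0,0],[0.087,0.0434,-0.0253,0.007,0,0,0],[0.087,0.0434,-0.0253,0.007,0,0,0],[0.087,0.0434,-0.0253,0.007,0,0,0],[0.087,0.0434,-0.0253,0.007,0,0,0],[0.087,0.0434,-0.0253,0.007,0,0,0],[0.087,0.0434,-0.0253,0.007,0,0,0],[0.087,0.0434,-0.0253,0.007,0,0,0],[0.087,0.0234,-0.0133,0.007,0,0,0],[0.087,0,0,0,0,0,0]]'
python3 go.py 517.5 -279 150 95
```

```text
time: 1.6
position: [0.519, -0.2745, 0.1498]
tool_rot: [-3.114, -0.396, 0.001]
ft_force: [0.5, 0.2, -0.8]
grip_width: 0.999
grip_force: 0.0
t 1.6 pos [ 519.  -274.5  149.8] q [ 45.  15. -22.  97.   6.  69. -55.] F [ 0.5  0.2 -0.8] w 86.9
shift mm [-2.57  3.96 -0.23] turn deg [ -0.12  -0.09 -80.52]
```

```bash
python3 -m handwheel '[[0.06,-0.0013,0.002,0,0,0,-10],[0.06,0,0,0,0,0,-10],[0.06,0,0,0,0,0,-10],[0.06,0,0,0,0,0,-10],[0.06,0,0,0,0,0,-10],[0.06,0,0,0,0,0,-10],[0.06,0,0,0,0,0,-10],[0.06,0,0,0,0,0,-10],[0.06,0,0,0,0,0,-0.5],[0.06,0,0,0,0,0,0]]' 
python3 go.py 517.5 -279 85 95
python3 -c "
from h import *
im,d=grab('side','side2.png')
im=cv2.resize(im[190:350,240:400],(600,600),interpolation=cv2.INTER_CUBIC);cv2.imwrite('pics/side2c.png',im)"
```

```text
time: 2.85
position: [0.5162, -0.2821, 0.1506]
tool_rot: [2.135, 2.305, -0.001]
ft_force: [0.2, 0.1, 0.1]
grip_width: 0.689
grip_force: 0.0
t 2.85 pos [ 516.2 -282.1  150.6] q [ 53.  16. -32.  97.   9.  70.  23.] F [0.2 0.1 0.1] w 60.0
shift mm [ 3.04  1.58 65.62] turn deg [-0.02  0.03 -0.62]
```

View pics/side2c.png

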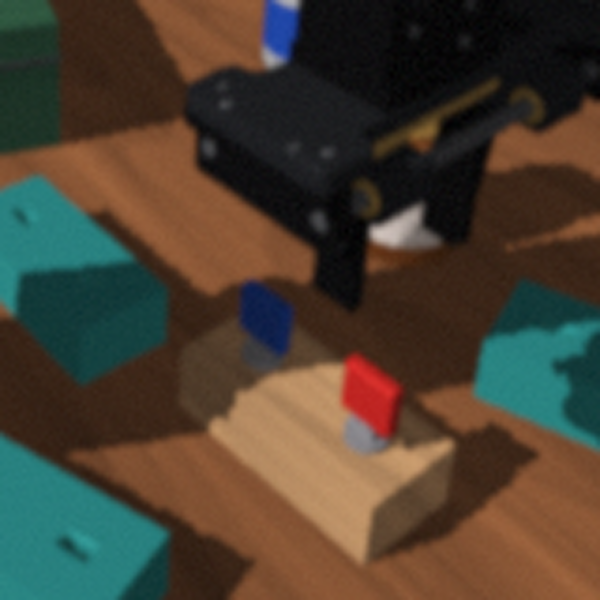

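The picture shows the open fingers above the red bow (370,395 in the crop) and straddling it across its thickness. The blue key is clear. I descend and grip.

```bash
python3 -m handwheel '[[0.05,0.003,0.0016,0.012,0,0,-0.6],[0.05,0,0,0.02,0,0,0],[0.05,0,0,0.02,0,0,0],[0.05,0,0,0.02,0,0,0],[0.05,0,0,0.02,0,0,0],[0.05,0,0,0.008,0,0,0],[0.05,0,0,0,0,0,0]]' 
python3 go.py 517.5 -279 50 95
```

```text
time: 3.78
position: [0.5179, -0.2784, 0.0499]
tool_rot: [-2.118, -2.319, 0.0]
ft_force: [-0.2, -0.2, -0.2]
grip_width: 0.572
grip_force: 0.0
t 3.775 pos [ 517.9 -278.4   49.9] q [ 52.  22. -31. 102.  13.  59.  21.] F [-0.2 -0.2 -0.2] w 49.8
shift mm [-0.56 -0.41 -0.14] turn deg [-0.05 -0.04  0.19]
```

```bash
python3 -m handwheel '[[0.02,0,0,0,0,0,0],[0.012,0,0,0,0,0,0],[0.004,0,0,0,0,0,0],[0,0,0,0,0,0,0],[0,0,0,0,0,0,0],[0,0,0,0,0,0,0]]' 8
python3 go.py 517.5 -279 50 95
```

```text
time: 4.53
position: [0.5181, -0.2787, 0.0506]
tool_rot: [2.119, 2.319, -0.0]
ft_force: [-0.3, 0.5, 1.1]
grip_width: 0.105
grip_force: 8.0
t 4.525 pos [ 518.1 -278.7   50.6] q [ 52.  22. -31. 102.  13.  59.  21.] F [-0.3  0.5  1.1] w 9.1
shift mm [-0.25 -0.62  0.63] turn deg [-0.    0.01  0.18]
```

Gripped at 9.1 mm, which matches the bow's thickness, with little side force. I firm up the grip and lift.

```bash
python3 -m handwheel '[[0,0,0,0,0,0,0],[0,0,0,0,0,0,0],[0,0,0,-0.005,0,0,0],[0,0,0,-0.015,0,0,0],[0,0,0,-0.02,0,0,0],[0,0,0,-0.03,0,0,0],[0,0,0,-0.03,0,0,0],[0,0,0,-0.03,0,0,0],[0,0,0,-0.03,0,0,0],[0,0,0,0,0,0,0]]' 55
python3 go.py 523.7 193.2 210 -108.7
```

```text
time: 5.78
position: [0.52, -0.2792, 0.2148]
tool_rot: [2.114, 2.315, 0.002]
ft_force: [-0.6, 0.6, 0.3]
grip_width: 0.102
grip_force: 55.0
t 5.775 pos [ 520.  -279.2  214.8] q [ 54.  14. -33.  92.   8.  76.  25.] F [-0.6  0.6  0.3] w 8.9
shift mm [470.13  46.39   2.99] turn deg [  -0.25    0.5  -156.1 ]
```

```bash
python3 -m handwheel '[[0,0.022,0.003,0,0,0,0],[0,0.045,0.0045,0,0,0,0],[0,0.045,0.0045,0,0,0,0],[0,0.045,0.0045,0,0,0,0],[0,0.045,0.0045,0,0,0,0],[0,0.045,0.0045,0,0,0,0],[0,0.045,0.0045,0,0,0,0],[0,0.045,0.0045,0,0,0,0],[0,0.045,0.0045,0,0,0,0],[0,0.045,0.0045,0,0,0,0],[0,0.043,0.003,0,0,0,0],[0,0,0,0,0,0,0]]'
python3 go.py 523.7 193.2 210 -108.7
python3 -m handwheel '[[0,0,0,0,0,0,-9],[0,0,0,0,0,0,-9],[0,0,0,0,0,0,-9],[0,0,0,0,0,0,-9],[0,0,0,0,0,0,-9],[0,0,0,0,0,0,-9],[0,0,0,0,0,0,-9],[0,0,0,0,0,0,-9],[0,0,0,0,0,0,-9],[0,0,0,0,0,0,-9],[0,0,0,0,0,0,-9],[0,0,0,0,0,0,-9]]'
python3 go.py 523.7 193.2 210 -108.7
```

```text
time: 7.28
position: [0.5185, 0.1998, 0.2096]
tool_rot: [-2.105, -2.327, 0.0]
ft_force: [0.1, -0.3, -0.5]
grip_width: 0.103
grip_force: 55.0
t 7.275 pos [518.5 199.8 209.6] q [ 22.  13. -52.  96.  10.  76. -26.] F [ 0.1 -0.3 -0.5] w 9.0
shift mm [-7.08  4.54 -0.42] turn deg [   0.16   -0.25 -155.57]
time: 8.78
position: [0.5206, 0.1933, 0.2094]
tool_rot: [0.639, -3.074, 0.002]
ft_force: [-0.1, -0.2, -1.2]
grip_width: 0.101
grip_force: 55.0
t 8.775 pos [520.6 193.3 209.4] q [ 35.  19. -70.  96.  19.  78.  76.] F [-0.1 -0.2 -1.2] w 8.8
shift mm [-2.82 -1.38 -0.56] turn deg [ 3.00e-02 -1.50e-01 -4.78e+01]
```

```bash
python3 -m handwheel '[[0,-0.0015,-0.0007,0,0,0,-8],[0,-0.0013,-0.0007,0,0,0,-8],[0,0,0,0,0,0,-8],[0,0,0,0,0,0,-8],[0,0,0,0,0,0,-8],[0,0,0,0,0,0,-7.8],[0,0,0,0,0,0,0],[0,0,0,0,0,0,0]]'
python3 go.py 523.7 193.2 210 -108.7
```

```text
time: 9.78
position: [0.5245, 0.1935, 0.21]
tool_rot: [1.821, -2.559, 0.0]
ft_force: [-0.3, 0.2, -1.0]
grip_width: 0.098
grip_force: 55.0
t 9.775 pos [524.5 193.5 210. ] q [ 38.  24. -76.  95.  24.  80. 120.] F [-0.3  0.2 -1. ] w 8.5
shift mm [0.54 0.65 0.02] turn deg [ 0.03 -0.06 -0.43]
```

```bash
python3 - <<'E'
from h import *
im,d=grab('side','side3.png')
cv2.imwrite('pics/side3c.png',cv2.resize(im[90:230,160:300],(600,600),interpolation=cv2.INTER_CUBIC))
C=cloud('side',im,d);c=ctrl.camera_info('side');s=ctrl.get_state()
m=(d>0)&(np.hypot(C[...,0]-.5245,C[...,1]-.1935)<.025)&(C[...,2]>.125)&(C[...,2]<.215)
ys,xs=np.nonzero(m)
for z0 in np.arange(.14,.215,.005):
    k=m&(abs(C[...,2]-z0)<.0025)
    if k.any(): yy,xx=np.nonzero(k); print(round(z0,4),k.sum(),xx.min(),xx.max(),yy.min(),yy.max(),(C[k].mean(0)*1000).round(1),im[k].mean(0).round())
R=cv2.Rodrigues(s['tool_rot'])[0]
for l in (0,19,33,38,66): 
    p=s['position']+R[:,2]*(l-0)/1000
    if l==19: p=s['position']-R[:,2]*.019
    print(l,p.round(4),cv2.projectPoints(p[None],np.array(c['R']),np.array(c['t']),np.array(c['intrinsics']),np.array(c['D']))[0].ravel().round(1))
E
```

```text
0.17 2 216 217 154 154 [525.9 193.3 171.4] [36. 47. 67.]
0.175 2 216 217 153 153 [523.3 187.4 176.9] [50. 54. 62.]
0.18 5 215 217 151 152 [523.5 188.8 180.9] [73. 74. 76.]
0.185 5 215 217 149 150 [523.8 189.9 185.5] [81. 81. 82.]
0.19 4 215 217 148 149 [523.5 188.5 189.8] [82. 82. 82.]
0.195 4 215 216 146 147 [522.5 188.7 194.8] [83. 82. 83.]
0.2 13 212 219 143 145 [521.6 187.3 201.3] [87. 86. 87.]
0.205 16 213 219 142 144 [524.  187.9 204.7] [73. 71. 75.]
0.21 8 210 220 140 142 [520.5 185.  210.8] [64. 64. 74.]
0 [0.5246 0.1935 0.2102] [214.9 140.2]
19 [0.5247 0.1936 0.2292] [214.4 133.2]
33 [0.5246 0.1935 0.1772] [215.9 152.1]
38 [0.5246 0.1935 0.1722] [216.  153.8]
66 [0.5246 0.1935 0.1442] [216.8 163.5]
```

View pics/side3c.png

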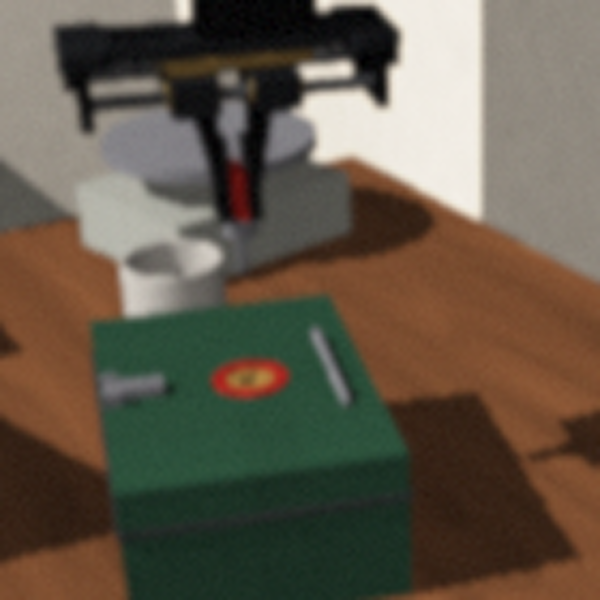

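The key hangs plumb in the jaws, tip at crop (232,270), matching the prediction (tip z about 0.172) and lined up above the ring. I descend to just above the mouth.

```bash
python3 -m handwheel '[[0,0,0,0.01,0,0,0],[0,0,0,0.015,0,0,0],[0,0,0,0.015,0,0,0],[0,0,0,0.015,0,0,0],[0,0,0,0.01,0,0,0],[0,0,0,0.003,0,0,0],[0,0,0,0,0,0,0],[0,0,0,0,0,0,0]]'
python3 go.py 523.9 193.3 138 -108.7
```

```text
time: 10.82
position: [0.5254, 0.194, 0.143]
tool_rot: [-1.824, 2.557, -0.0]
ft_force: [-0.7, -0.0, -0.0]
grip_width: 0.098
grip_force: 55.0
t 10.825 pos [525.4 194.  143. ] q [ 36.  27. -73. 100.  27.  73. 117.] F [-0.7 -0.  -0. ] w 8.5
shift mm [1.12 1.22 5.05] turn deg [-0.04  0.03 -0.31]
```

```bash
python3 -m handwheel '[[0,0.0009,0.001,0,0,0,-0.3],[0,0,0,0.003,0,0,0],[0,0,0,0.002,0,0,0],[0,0,0,0.002,0,0,0],[0,0,0,0.002,0,0,0],[0,0,0,0.002,0,0,0],[0,0,0,0,0,0,0]]'
python3 go.py 523.9 193.3 138 -108.7
```

```text
time: 11.7
position: [0.5237, 0.1929, 0.1313]
tool_rot: [1.83, -2.553, 0.0]
ft_force: [-0.5, -0.8, -0.9]
grip_width: 0.101
grip_force: 55.0
t 11.7 pos [523.7 192.9 131.3] q [ 35.  28. -72. 101.  28.  72. 117.] F [-0.5 -0.8 -0.9] w 8.8
shift mm [-0.42 -0.03 -6.75] turn deg [ 0.01 -0.03 -0.02]
```

The blade went in cleanly, about 7 mm deep with almost no force. I push on with small wiggles.

```bash
python3 -m handwheel '[[0,0,0,0.002,0,0,0],[0,0,0,0.002,0,0,2],[0,0,0,0.002,0,0,-4],[0,0,0,0.002,0,0,4],[0,0,0,0.002,0,0,-4],[0,0,0,0.002,0,0,4],[0,0,0,0.002,0,0,-4],[0,0,0,0,0,0,2],[0,0,0,0,0,0,0]]'
python3 go.py 523.9 193.3 110 -108.7
```

```text
time: 12.82
position: [0.5239, 0.1928, 0.1177]
tool_rot: [1.829, -2.554, 0.001]
ft_force: [-0.7, -1.9, 3.0]
grip_width: 0.102
grip_force: 55.0
t 12.825 pos [523.9 192.8 117.7] q [ 35.  28. -71. 102.  29.  71. 117.] F [-0.7 -1.9  3. ] w 8.9
shift mm [-0.48  0.21  7.65] turn deg [-0.02 -0.05 -0.1 ]
```

```bash
python3 -m handwheel '[[0,0,0,0.002,0,0,2],[0,0,0,0.002,0,0,-4],[0,0,0,0.002,0,0,4],[0,0,0,0.002,0,0,-4],[0,0,0,0.001,0,0,4],[0,0,0,0.001,0,0,-4],[0,0,0,0,0,0,2],[0,0,0,0,0,0,0]]'
python3 go.py 523.9 193.3 110 -108.7
```

```text
time: 13.82
position: [0.524, 0.1929, 0.1104]
tool_rot: [1.828, -2.554, 0.004]
ft_force: [-9.0, -6.3, 24.2]
grip_width: 0.1
grip_force: 55.0
t 13.825 pos [524.  192.9 110.4] q [ 34.  29. -71. 102.  29.  70. 116.] F [-9.  -6.3 24.2] w 8.7
shift mm [-0.3   0.24  0.37] turn deg [-0.07 -0.14 -0.12]
```

```bash
python3 -m handwheel '[[0,0,0,0,0,0,4],[0,0,0,0,0,0,-8],[0,0,0,0,0,0,8],[0,0,0,0,0,0,-4],[0,0,0,0,0,0,0]]'
python3 go.py 523.9 193.3 110 -108.7
python3 - <<'E'
from h import *
im,d=grab('side','side4.png')
cv2.imwrite('pics/side4c.png',cv2.resize(im[130:210,170:260],(675,600),interpolation=cv2.INTER_CUBIC))
E
```

```text
time: 14.45
position: [0.524, 0.193, 0.1104]
tool_rot: [1.829, -2.553, 0.004]
ft_force: [-7.9, -6.9, 24.1]
grip_width: 0.097
grip_force: 55.0
t 14.45 pos [524.  193.  110.4] q [ 34.  29. -71. 102.  29.  70. 116.] F [-7.9 -6.9 24.1] w 8.4
shift mm [-0.28  0.19  0.38] turn deg [-0.07 -0.14 -0.06]
```

View pics/side4c.png

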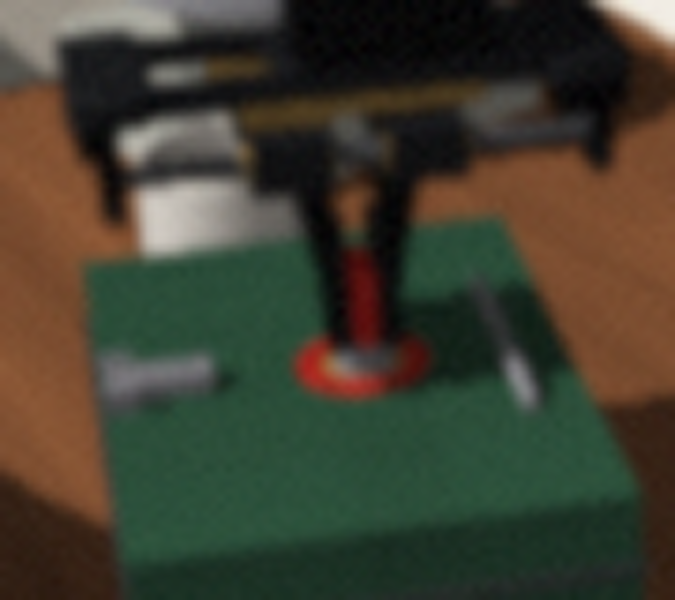

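The collar sits flat on the plug inside the ring (crop 362,360). Height is steady at 110.4 mm under 24 N, so the key is home. I ease the side load slightly and turn clockwise (+ about tool z).

```bash
python3 -m handwheel '[[0,0.0008,0.0006,0,0,0,0],[0,0,0,0,0,0,5],[0,0,0,0,0,0,7],[0,0,0,0,0,0,8],[0,0,0,0,0,0,8],[0,0,0,0,0,0,8],[0,0,0,0,0,0,8],[0,0,0,0,0,0,0]]' 60
python3 go.py 523.9 193.3 110 151.3
python3 -c "
from h import *
print(ctrl.get_state()['torque'])"
```

```text
time: 15.5
position: [0.5234, 0.1927, 0.1104]
tool_rot: [-0.737, 3.053, -0.004]
ft_force: [-7.6, -5.9, 21.8]
grip_width: 0.1
grip_force: 60.0
t 15.5 pos [523.4 192.7 110.4] q [ 29.  23. -62. 103.  22.  67.  77.] F [-7.6 -5.9 21.8] w 8.7
shift mm [-0.66  0.29  0.38] turn deg [-0.13  0.09 55.86]
[-1.14375644  1.66091903  0.08508623]
```

```bash
python3 -m handwheel '[[0,0,0,0,0,0,8],[0,0,0,0,0,0,8],[0,0,0,0,0,0,8],[0,0,0,0,0,0,8],[0,0,0,0,0,0,8],[0,0,0,0,0,0,8],[0,0,0,0,0,0,0],[0,0,0,0,0,0,0]]' 60
python3 go.py 523.9 193.3 110 151.3
python3 -c "
from h import *
print(ctrl.get_state()['torque'])"
```

```text
time: 16.5
position: [0.5232, 0.1938, 0.1104]
tool_rot: [0.565, 3.089, -0.0]
ft_force: [-7.7, -3.4, 20.9]
grip_width: 0.099
grip_force: 60.0
t 16.5 pos [523.2 193.8 110.4] q [ 22.  19. -52. 103.  17.  66.  33.] F [-7.7 -3.4 20.9] w 8.6
shift mm [-0.81 -0.22  0.4 ] turn deg [0.01 0.08 7.97]
[-0.69276935  1.62639262  0.08663366]
```

```bash
for i in 1; do python3 -m handwheel '[[0,0,0,0,0,0,3],[0,0,0,0,0,0,3],[0,0,0,0,0,0,0],[0,0,0,0,0,0,0]]' 60; done
python3 go.py 523.9 193.3 110 151.3; python3 -c "
from h import *
print(ctrl.get_state()['torque'])"
python3 -m handwheel '[[0,0,0,0,0,0,3],[0,0,0,0,0,0,0],[0,0,0,0,0,0,0]]' 60
python3 go.py 523.9 193.3 110 151.3; python3 -c "
from h import *
print(ctrl.get_state()['torque'])"
```

```text
time: 17.0
position: [0.5233, 0.1938, 0.1104]
tool_rot: [0.726, 3.055, 0.0]
ft_force: [-7.0, -3.0, 19.6]
grip_width: 0.094
grip_force: 60.0
t 17.0 pos [523.3 193.8 110.4] q [ 21.  19. -51. 103.  16.  66.  28.] F [-7.  -3.  19.6] w 8.2
shift mm [-0.8  -0.16  0.38] turn deg [0.03 0.08 1.97]
[-0.6946467   1.62117726  0.11132374]
time: 17.38
position: [0.5232, 0.1939, 0.1104]
tool_rot: [0.805, 3.035, 0.0]
ft_force: [-6.5, -3.7, 20.5]
grip_width: 0.093
grip_force: 60.0
t 17.375 pos [523.2 193.9 110.4] q [ 21.  19. -51. 103.  16.  66.  25.] F [-6.5 -3.7 20.5] w 8.1
shift mm [-0.91 -0.16  0.42] turn deg [ 0.03  0.08 -1.01]
[-0.77677317  1.66691325  0.16099245]
```

```bash
python3 -m handwheel '[[0,0,0,0,0,0,3],[0,0,0,0,0,0,0],[0,0,0,0,0,0,0]]' 60
python3 go.py 523.9 193.3 110 151.3; python3 - <<'E'
from h import *
print(ctrl.get_state()['torque'])
im,d=grab('side','side5.png')
t,_=grab('top','top5.png')
a=cv2.resize(im[130:210,170:260],(450,400),interpolation=cv2.INTER_CUBIC);b=cv2.resize(t[170:240,175:235],(343,400),interpolation=cv2.INTER_CUBIC)
cv2.imwrite('pics/c5.png',np.hstack([a,b]))
E
```

```text
time: 17.75
position: [0.5231, 0.1938, 0.1104]
tool_rot: [0.884, 3.013, -0.0]
ft_force: [-6.8, -2.9, 21.5]
grip_width: 0.096
grip_force: 60.0
t 17.75 pos [523.1 193.8 110.4] q [ 20.  19. -50. 103.  16.  66.  22.] F [-6.8 -2.9 21.5] w 8.3
shift mm [-0.93 -0.03  0.41] turn deg [ 0.02  0.08 -4.  ]
[-0.79252137  1.70344805  0.21713521]
```

View pics/c5.png

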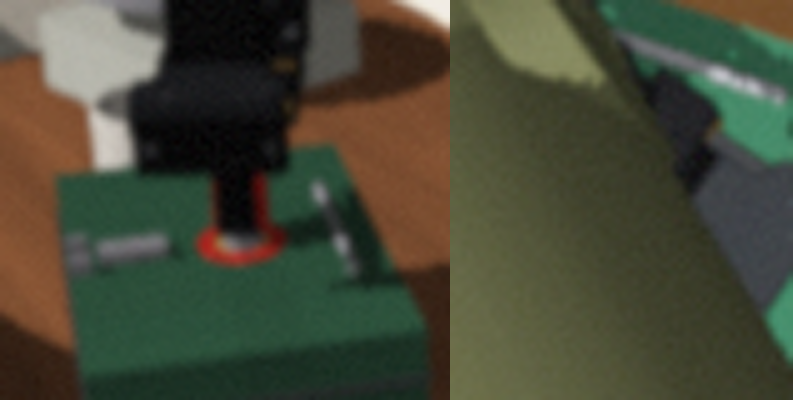

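Side view: the bow is turned broadside, the collar is still flat in the ring, and the bolt has slid toward the lock, clear of its keepers. Torque climbs steeply past about 98°, so it's on the stop. I add a small margin, hold and check.

```bash
python3 -m handwheel '[[0,0,0,0,0,0,2],[0,0,0,0,0,0,0],[0,0,0,0,0,0,0],[0,0,0,0,0,0,0],[0,0,0,0,0,0,0],[0,0,0,0,0,0,0],[0,0,0,0,0,0,0],[0,0,0,0,0,0,0]]' 60
python3 go.py 523.9 193.3 110 151.3; python3 - <<'E'
from h import *
print(ctrl.get_state()['torque'])
for fn in('side1','side5'):
    im=cv2.imread('pics/%s.png'%fn)
im,d=grab('top','top6.png')
a=np.load('top.npz');C=cloud('top',im,d)
b=cv2.imread('pics/top1.png')
# bystander check: image difference around jar, tin, mug, blue key
for n,(x0,x1,y0,y1) in dict(jar=(325,365,118,165),tin=(252,288,85,130),mug=(85,142,158,202),blue=(360,382,200,217)).items():
    print(n,np.abs(im[y0:y1,x0:x1].astype(int)-b[y0:y1,x0:x1]).mean().round(1))
cv2.imwrite('pics/top6v.png',im)
E
```

```text
time: 18.85
position: [0.5231, 0.1938, 0.1104]
tool_rot: [0.936, 2.997, -0.0]
ft_force: [-6.9, -3.9, 20.9]
grip_width: 0.096
grip_force: 60.0
t 18.85 pos [523.1 193.8 110.4] q [ 20.  19. -50. 103.  16.  66.  20.] F [-6.9 -3.9 20.9] w 8.3
shift mm [-0.96  0.01  0.42] turn deg [ 0.02  0.08 -5.98]
[-0.72219139  1.74390808  0.27319394]
jar 26.6
tin 14.7
mug 19.9
blue 48.6
```

View pics/top6v.png

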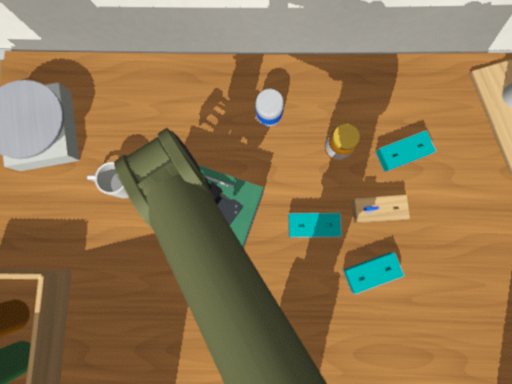

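The top view shows the jar (343,140), tin (269,107), mug (110,180) and blue key (371,209) where they started. The differences in the numbers come from shadows. The red key is held home and turned against the stop, so I hand in.

```bash
python3 -c "
from bench import ctrl
print(ctrl.close_job())"
```

```text
the job is handed in; nothing more can be done
None
```

I handed the job in at 19 s with the red key fully home, turned a quarter turn clockwise against its stop and still gripped; the blue key, jar, tin and mug look undisturbed in the last top picture.

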